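# Shift the analyser's selector stick into third

### The job

The analyser's selector stick is somewhere in the left-hand slot of its H-shaped gate (left and right as seen from the robot): with the fingertips, push its knob to the level of the cross channel, across to the right, then forward, away from the robot, fully home in the far right slot, the third position. Only push it: do not pull the knob up and do not let the stick go into the near right slot on the way. Leave the small ware and equipment around it where they stand, and move clear of the stick when it is home.

Things in the scene. Friction and masses are not known exactly. Their poses are not given: they have to be found in the camera images.
- analyser: Cream bench-top analyser, fixed: housing 250 mm deep (x -115 to +135), 480 mm wide (y -130 to +350), deck 85 mm above the table, selector gate in its right part. The origin is on the table surface, straight under the centre of the H-shaped gate; x points forward (away from the robot), y to the left, z up; its yaw is within 0.4 rad.
- carousel (a point): Top of the hub of the black round sample carousel (radius 103 mm) on the left part of the deck, 133 mm above the table. A blue pipetting arm on a post stands at the analyser's far left corner (up to 217 mm).
- gate_top (a point): Centre of the aluminium gate plate (90 x 92 mm, 6 mm thick), on its top face, 91 mm above the table; axes as the analyser's. Opening: two slots along x, centred at y = +22 (left) and -22 mm (right), 16 mm wide, x -29 to +29 mm; a cross channel along y at x = 0, 20 mm wide; corners rounded by 6 mm. Black dots at the slot ends: 1 far left, 2 near left, 3 far right, 4 near right.
- third_end (a point): Where the middle of the stick's rod is, at mid-thickness of the gate plate (88 mm above the table), when it is fully home in the middle of the far right slot; at x = +24, y = -22 mm in the analyser's frame.
- pivot (a point): The fixed pivot of the stick, hidden in the housing, 20 mm above the analyser's origin. With a = stick_across and b = stick_fore the knob's centre lies at x = 130 sin b, y = -130 sin a cos b, z = 20 + 130 cos a cos b (mm, analyser's frame). The knob travels 1.9 times as far as the rod in the gate plate.
- knob (a point): Centre of the black ball knob, 38 mm in diameter, on top of the selector stick, 130 mm from its pivot. The stick is a steel rod 10 mm in diameter, with a black sleeve 18 mm in diameter from 4 to 34 mm below the knob's centre. It stays where it is left (no spring); pushing it at the knob takes about 2 to 3 N.
- stick_across (a joint): Sideways lean of the stick in rad: 0 upright, positive to the right (analyser's -y). In the left slot about -0.31, in the right slot about +0.31 (each with 0.04 play), pushed against the right-hand wall about +0.35. The gate lets it change sides only while stick_fore is about 0 (within about 0.07).
- stick_fore (a joint): Forward lean of the stick in rad: 0 upright, at the level of the cross channel; positive away from the robot (analyser's +x). About +0.32 at the far end of a slot, -0.32 at the near end. At the start anywhere from -0.30 to +0.30.
- knob_pull (a joint): How far the knob is pulled up along the stick, in m: 0 down, at most 0.014. A spring holds it down with 18 N at 0 and 25 N at 5 mm. It must stay down.
- cup: White plastic sample cup, 32 mm across, 30 mm high, standing loose on the analyser's deck to the near left of the gate. Origin: centre of its underside.
- vial: Small amber jar, 32 mm across, 45 mm high, standing loose on the deck to the far right of the gate. Origin: centre of its underside.
- bottle: White plastic bottle, 68 mm across, 150 mm high, standing on the table to the right of the analyser. Origin: centre of its underside.
- rack: White tube rack 70 mm x 160 mm with capped tubes, 90 mm high in all, on the table at the right. Origin: centre of its underside.
- screwdriver: Screwdriver with a black handle, about 200 mm long, lying on the table behind the analyser's carousel. Origin: on the table near its middle.
- tipbox: Open grey box, 85 mm x 125 mm x 55 mm, on the table behind the analyser, at the right. Origin: centre of its underside.

How it is judged (in metres and radians):
On the way:
1. the stick has been brought across to the right-hand end of the cross channel (value of joint stick_across above 0.24 rad and value of joint stick_fore between -0.16 and 0.16 rad), for 0.02 s.
At the end, for the whole second after the job is handed in: The stick stands at rest in the far right slot (stick_across 0.24 to 0.40), fully home: stick_fore above 0.26, that is its rod within about 5 mm of the slot's far end; the knob is down (within 4 mm) and none of the six loose things around it has moved 20 mm or more from where it stood (value of joint stick_across between 0.24 and 0.4 rad and value of joint stick_fore above 0.26 rad and value of joint knob_pull below 0.004 m and velocity of joint stick_across between -0.05 and 0.05 rad/s and velocity of joint stick_fore between -0.05 and 0.05 rad/s and distance of each of cup, vial, bottle, rack, screwdriver, tipbox from where it was at the start of the episode below 0.02 m); the robot touches nothing.
It fails at once if the knob was pulled up along the stick (more than 5 mm) (value of joint knob_pull above 0.005 m).
It fails at once if the stick went into the near right slot (value of joint stick_across above 0.2 rad and value of joint stick_fore below -0.22 rad).
It fails at once if something around the stick was lifted or pushed away (20 mm or more) (distance of any of cup, vial, bottle, rack, screwdriver, tipbox from where it was at the start of the episode above 0.02 m).
It also fails if it takes over 51 s, if anything falls off the work surface, if the arm or the gripper's body presses on something with over 40 N, if the wrist force passes 120 N, or if a joint passes its speed limit or range.

### The arm

A 6-joint arm with a two-finger parallel gripper is mounted at the origin on the work surface. World frame = base frame: x ahead of the robot, y to its left, z up, the work surface at z = 0. Lengths are in m, angles in degrees, forces in N, time in s.
With the tool pointing down it reaches from about 0.3 to 0.75 m from the base axis. Payload 8.5 kg.
Tool frame: the origin (TCP) lies on the centre line of the jaws, within the pads' length; the fingertips stand 17 mm ahead of it and the grasp point (between the pads) lies 2 mm behind it (env.tip_extent is the distance from the TCP to the fingertips, in m); z points along the fingers, y is the direction in which the jaws open and shut (so a half turn about z gives the same grasp; the last joint's range is limited). The gripper opens to 85 mm and grips with 20 to 120 N. Pads are 22 mm wide; open, the fingers measure 114 mm over their backs; the gripper's body (76 mm by 85 mm) begins 54 mm behind the grasp point. The pads swing forward as they close: fully open they stand 13 mm farther back than shut.
Start: joints at [-86.133, 21.807, 74.336, -0, 83.858, -12.336], TCP at [0.153, -0.528, 0.248] pointing down, gripper open.
Joint ranges: [-178.18, 178.18], [-50.72, 133.34], [12.68, 142.11], [-81.47, 261.47], [9.98, 163.14], [-165.26, 165.26]. Speed limits (degrees/s): [136.94, 136.94, 180, 180, 180, 180].

### API

Orientations are given as a 3x3 rotation matrix whose columns are the frame's x, y, z axes.
In Python, from rig import telemetry, get_image, camera_params, close_job, env gives the robot as it stands.
- The arm moves only by the tool apply_moves, never from a script. Its argument "motion" is a list of rows, each an object of numbers: "tx", "ty", "tz": the shift along the tool's x, y, z in cm; "turn": the turn about the tool's z in degrees; "jaw": the gripper's target within -1 to 1 (fully open at 1, half-way at 0, shut at -1). In form: [{"tx": .., "ty": .., "tz": .., "turn": .., "jaw": ..}, ...]. A call has 1 to 5 rows; each row is the pose to reach, as a shift and turn from the pose measured when the call began, along the tool's axes at that moment; what a row does not reach only later rows make up. A row lasts 1/12 s, in which the tool goes at most 41.7 mm and 7.16 degrees, less where a joint would pass 70% of its speed; a pose out of reach is approached as far as the arm can. A call with a gripper value outside its range is refused whole. The fingers move at their own pace and stop on an object; "squeeze" is the grip in N (left out, the last holds). Time passes only in rows, so rows that repeat a pose let the fingers close. It gives the time, the measured TCP pose, the force and the opening at its end, in the units of the state.
- telemetry.observe(): the state, without advancing time (a new reading comes with each control period).
- get_image(name): name is "side" or "top"; returns (picture, depth): 400x640x3 uint8, red, green, blue; 400x640 float32, m along the optical axis (not along the pixel's ray), 0 where there is no reading.
- camera_params(name): a dict with "fx", "fy", "cx", "cy" (pixels), "D" ([k1, k2, p1, p2, k3] as OpenCV has them; the pictures are not rectified), "rvec" (rotation vector, rad) and "tvec" (3), from world to camera coordinates, as OpenCV has them. Camera axes: x right, y down, z forward; pixel columns grow to the right and rows downward; lengths in m; the calibration is good to about 2 mm. A picture is of the moment at which its call begins. camera_params takes no time and is no camera call.
- close_job(): hands the job in, once; it reports no verdict.
The state is a dict: "time_s": time; "q": joint angles; "qvel": joint speeds; "joint_efforts": joint torques, N m; "position": TCP position; "tool_rot": TCP orientation; "ft_force": force on the tool from outside, world axes, zero at the start; "wrist_torque": the same for the moment, N m; "grip_width": finger opening in m.
Only numpy, scipy, OpenCV 4.12 (cv2) and the standard library are available. Lean on these libraries where they do the work, as an engineer would, in place of code of your own. Each camera call takes 0.05 s, during which the arm holds its last target. There are 200 camera calls.

## Working session

There is one attempt and no reset: what is moved stays moved. The work goes in short steps, Python scripts to look and compute and a tool call to move; the robot and the scene stay as the last step left them, time stands still between calls to the robot, and variables do not carry over. Pictures are saved under pics/ and viewed, about 8 in all and at most 12, crops included, and the job is handed in when it is done.

Besides the shell and the picture viewer there is one more tool, called after "Request:" as name(argument=value, ...), one argument or row to a line, values as JSON. apply_moves: Moves the arm, as the interface text tells. Its arguments: {"type":"object","properties":{"motion":{"type":"array"},"squeeze":{"type":"number"}},"required":["motion"]}

```bash
mkdir -p pics
cat > h.py <<'E'
import numpy as np, cv2
from rig import telemetry, get_image, camera_params, close_job, env
def cam(n):
    p=camera_params(n); K=np.array([[p['fx'],0,p['cx']],[0,p['fy'],p['cy']],[0,0,1.]])
    return K,np.array(p['D'],float),np.array(p['rvec'],float),np.array(p['tvec'],float).ravel()
def ray(n,uv):
    K,D,r,t=cam(n);R=cv2.Rodrigues(r)[0]
    q=cv2.undistortPoints(np.array(uv,float).reshape(-1,1,2),K,D).reshape(-1,2)
    d=np.c_[q,np.ones(len(q))]@R
    return -R.T@t,d
def onplane(n,uv,z):
    c,d=ray(n,uv); return c+d*((z-c[2])/d[:,2])[:,None]
def proj(n,P):
    K,D,r,t=cam(n); return cv2.projectPoints(np.array(P,float).reshape(-1,1,3),r,t,K,D)[0].reshape(-1,2)
E
python3 - <<'E'
from h import *
for n in('side','top'):
    im,d=get_image(n);cv2.imwrite(f'pics/{n}0.png',im[...,::-1]);np.savez(f'pics/{n}0',im=im,d=d)
    print(n,ray(n,[[320,200]]))
s=telemetry.observe();print(s['time_s'],s['position'],s['tool_rot'],s['grip_width'])
E
```

```text
side (array([0.21372378, 0.48872991, 0.76297182]), array([[ 0.44169217, -0.55793631, -0.70269555]]))
top (array([0.41178805, 0.00203875, 1.12734687]), array([[ 0.19442392,  0.005516  , -0.98091037]]))
0.1 [ 0.15342724 -0.5279117   0.24776428] [[ 9.60283719e-01  2.79025390e-01 -1.06671326e-04]
 [ 2.79025276e-01 -9.60282815e-01  1.34522350e-03]
 [ 2.72916870e-04 -1.32156022e-03 -9.99999089e-01]] 0.08500436489683602
```

View pics/top0.png

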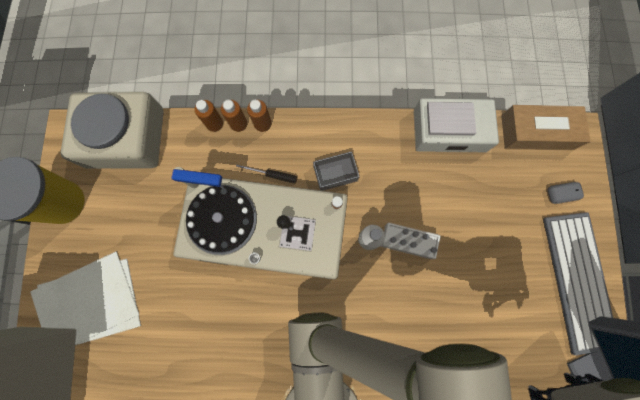

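View pics/side0.png

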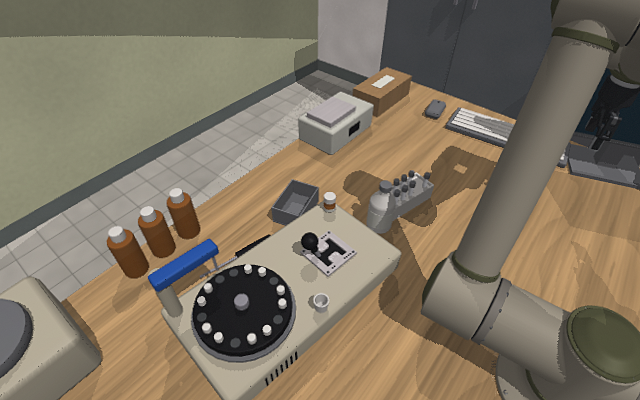

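The top view shows the knob at (284,221), the gate near (297,233), the vial at (337,202), the cup at (256,257) and the bottle at (371,236). In the side view the knob is at (310,241) and the gate around (330,252). The knob looks to be in the far left slot. I'll measure it next.

```bash
cat > m.py <<'E'
from h import *
def deck(im,d):
    K,D,r,t=cam('top')
    # points from depth
    v,u=np.mgrid[0:400,0:640]; c,dr=ray('top',np.c_[u.ravel(),v.ravel()])
    P=(c+dr*d.reshape(-1,1)).reshape(400,640,3); return P
E
python3 - <<'E'
from m import *
z=np.load('pics/top0.npz');im,d=z['im'],z['d'];P=deck(im,d)
roi=np.zeros((400,640),bool);roi[165:285,165:355]=1
m=(roi&(P[...,2]>.07)&(P[...,2]<.3)).astype(np.uint8)
m=cv2.morphologyEx(m,cv2.MORPH_OPEN,np.ones((3,3)))
print('deck z',np.median(P[240:270,300:330,2]))
c=max(cv2.findContours(m,0,1)[0],key=cv2.contourArea)
rr=cv2.minAreaRect(onplane('top',c.reshape(-1,2),.085)[:,:2].astype(np.float32));print('deck',rr)
# gate plate: bright, unsaturated
hsv=cv2.cvtColor(im,cv2.COLOR_RGB2HSV)
g=np.zeros((400,640),np.uint8);g[208:256,272:322]=((hsv[208:256,272:322,1]<35)&(hsv[208:256,272:322,2]>130))*255
n,l,s,_=cv2.connectedComponentsWithStats(g);print(s[1:])
i=1+np.argmax(s[1:,4]);pts=np.argwhere(l==i)[:,::-1]
w=onplane('top',pts,.091);gr=cv2.minAreaRect(w[:,:2].astype(np.float32));print('gate',gr,cv2.boxPoints(gr))
# knob: dark, high
k=np.zeros((400,640),np.uint8);k[208:240,272:300]=(P[208:240,272:300,2]>.118)*255
ku=np.argwhere(k>0);print('knob depth',len(ku),P[k>0].mean(0),P[k>0].min(0),P[k>0].max(0))
for n in('top','side'):
    z=np.load(f'pics/{n}0.npz');im=z['im']
    a=im[195:275,240:350] if n=='top' else im[205:325,270:380]
    cv2.imwrite(f'pics/c{n}.png',cv2.resize(a[...,::-1],None,fx=5,fy=5,interpolation=cv2.INTER_CUBIC))
a=cv2.imread('pics/ctop.png');b=cv2.imread('pics/cside.png')
cv2.imwrite('pics/crop.png',np.hstack([cv2.resize(a,(400,291)),cv2.resize(b,(267,291))]))
E
```

```text
deck z 0.084201202894428
deck ((0.5538709759712219, 0.20435300469398499), (0.5319250822067261, 0.2624744176864624), 82.06238555908203)
[[279 216  37  35 670]]
gate ((0.5221391916275024, 0.07269112765789032), (0.09574264287948608, 0.09386473149061203), 82.99147033691406) [[0.4697164  0.03090405]
 [0.56287974 0.01945095]
 [0.57456195 0.1144782 ]
 [0.48139864 0.12593131]]
knob depth 155 [0.54010035 0.1034439  0.18497295] [0.41178805 0.00203875 0.11899384] [0.56437455 0.12430181 1.12734687]
```

View pics/ctop.png

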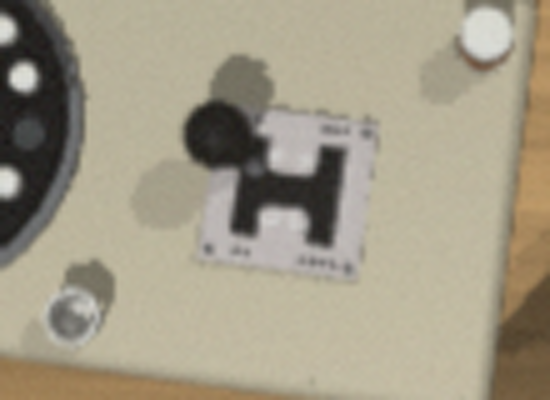

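View pics/cside.png

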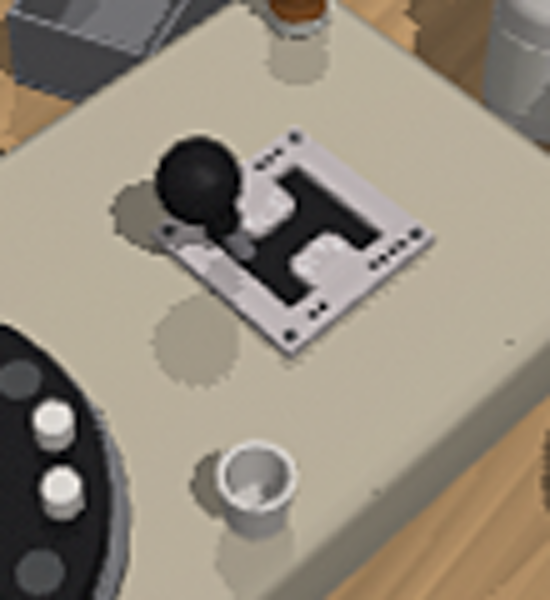

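Both crops show the whole gate plate and the stick in the left slot, forward of the cross channel. Next I'll triangulate the plate corners and the knob.

```bash
cat >> m.py <<'E'
def tri(a,b):
    (c1,d1),(c2,d2)=ray('top',[a]),ray('side',[b]);d1,d2=d1[0],d2[0]
    s=np.linalg.lstsq(np.c_[d1,-d2],c2-c1,rcond=None)[0];p,q=c1+s[0]*d1,c2+s[1]*d2
    return (p+q)/2,np.linalg.norm(p-q)
def circ(im,c,r):
    g=cv2.cvtColor(im,cv2.COLOR_RGB2GRAY);x,y=map(int,c)
    yy,xx=np.mgrid[0:400,0:640];m=((g<48)&(np.hypot(xx-x,yy-y)<r)).astype(np.uint8)
    d=cv2.distanceTransform(np.pad(m,1),cv2.DIST_L2,5)[1:-1,1:-1]
    rad=d.max();w=d>rad-.8;return np.array([xx[w].mean(),yy[w].mean()]),rad
E
python3 - <<'E'
from m import *
T=np.array([[357,280],[377,122],[193,262]])/5+[240,195]-.4
S=np.array([[435,238],[295,130],[290,357],[165,230]])/5+[270,205]-.4
for a,b in zip(T,S):print('tri',*tri(a,b),onplane('top',[a],.091)[0],onplane('side',[b],.091)[0])
s=onplane('side',S,.091);print('side centre',s.mean(0),[np.linalg.norm(s[i]-s[j]) for i,j in((0,1),(0,2),(2,3),(1,3))])
for Q in(s,onplane('top',T,.091)):
    print('yaw',np.degrees(np.arctan2(*(Q[1]-Q[0])[[1,0]])),np.degrees(np.arctan2(*(Q[2]-Q[0])[[1,0]]))-90, 'c',(Q[1]+Q[2])/2)
kt=circ(np.load('pics/top0.npz')['im'],(284,221),12);ks=circ(np.load('pics/side0.npz')['im'],(310,241),14)
p,e=tri(kt[0],ks[0]);print('knob',kt,ks,p,e)
g=np.array([.522,.0725,0]);y=np.radians(-7.2);R=np.array([[np.cos(y),-np.sin(y),0],[np.sin(y),np.cos(y),0],[0,0,1]])
for n,q in(('knob',p),('hub',onplane('top',[[217,217]],.133)[0]),('vial',onplane('top',[[337,201]],.13)[0]),('cup',onplane('top',[[255,257]],.115)[0]),('bot',onplane('top',[[371,235]],.15)[0])):print(n,q,(q-g)@R)
print(env.tip_extent)
E
```

```text
tri [0.46963729 0.03179005 0.08895499] 0.0035424260230326266 [0.4711375  0.03246106 0.091     ] [0.46721218 0.03252783 0.091     ]
tri [0.55964083 0.02082428 0.08759009] 0.005080255918344307 [0.56143961 0.02190986 0.091     ] [0.5554895 0.0222868 0.091    ]
tri [0.47941627 0.12490215 0.09181218] 0.002730857964919777 [0.48069666 0.12561875 0.091     ] [0.47845988 0.12394254 0.091     ]
side centre [0.51630587 0.07128115 0.091     ] [np.float64(0.08886937013755011), np.float64(0.09210406658925703), np.float64(0.08738761139313656), np.float64(0.08451652578874182)]
yaw -6.617292434924059 -7.01444126045304 c [0.51697469 0.07311467 0.091     ]
yaw -6.664411327516714 -5.858766953662268 c [0.52106814 0.0737643  0.091     ]
knob (array([285.52631579, 221.63157895]), np.float32(3.5969)) (array([307.33333333, 242.85714286]), np.float32(4.9968996)) [0.54980335 0.10366991 0.12686602] 0.0030681967614613124
knob [0.54980335 0.10366991 0.12686602] [0.02367748 0.03440881 0.12686602]
hub [0.55933306 0.29312409 0.133     ] [0.00938715 0.22356347 0.133     ]
vial [ 0.60686264 -0.03986414  0.13      ] [ 0.09827643 -0.10084201  0.13      ]
cup [0.45114966 0.1861825  0.115     ] [-0.08453985  0.10390617  0.115     ]
bot [ 0.51017922 -0.13027899  0.15      ] [ 0.01368738 -0.20266155  0.15      ]
0.017
```

```bash
cat >> m.py <<'E'
G=np.array([.520,.0733,0]);Y=np.radians(-6.7);RA=np.array([[np.cos(Y),-np.sin(Y),0],[np.sin(Y),np.cos(Y),0],[0,0,1]])
def plan(*targets):
    s=telemetry.observe();p=np.array(s['position']);R=np.array(s['tool_rot']).reshape(3,3)
    print('t',s['time_s'],'tcp in analyser mm',(RA.T@(p-G)*1e3).round(1),'F',np.round(s['ft_force'],1),'grip',s['grip_width'],'yaw',np.degrees(np.arctan2(R[1,0],R[0,0])))
    for a in targets: print(a,'-> tool cm',(R.T@(G+RA@np.array(a)/1e3-p)*100).round(2))
E
python3 - <<'E'
from m import *
p,e=tri([283.2,221.2],[309.4,240.8]);print(p,e,RA.T@(p-G))
plan((95,40,260),(95,40,142))
E
```

```text
[0.54572978 0.10679619 0.14151591] 0.004203790694536995 [0.02164604 0.03626935 0.14151591]
t 0.1 tcp in analyser mm [-293.9 -639.9  247.8] F [-0.1  0.1  0.6] grip 0.08500436489683602 yaw 16.20203940212793
(95, 40, 260) -> tool cm [ 62.28 -47.49  -1.14]
(95, 40, 142) -> tool cm [ 62.28 -47.48  10.66]
```

Request:
apply_moves(
  motion=[
    {"tx": 3.2,"ty": -2.4,"tz": -0.3,"turn": 6,"jaw": -1},
    {"tx": 6.4,"ty": -4.8,"tz": -0.6,"turn": 12,"jaw": -1},
    {"tx": 9.6,"ty": -7.2,"tz": -1,"turn": 18,"jaw": -1},
    {"tx": 12.8,"ty": -9.6,"tz": -1.2,"turn": 22.9,"jaw": -1},
    {"tx": 16,"ty": -12,"tz": -1.2,"turn": 22.9,"jaw": -1},
  ],
  squeeze=20,
)

```text
time_s: 0.52
position: [0.2743, -0.3664, 0.2602]
tool_rot: [[0.993, -0.122, 0.0], [-0.122, -0.993, 0.001], [-0.0, -0.001, -1.0]]
ft_force: [0.8, 0.1, -0.7]
grip_width: 0.0252
```

```bash
python3 -c "
from m import *
plan((95,40,260),(95,40,142))"
```

```text
t 0.5167 tcp in analyser mm [-192.7 -465.4  260.2] F [ 0.8  0.1 -0.7] grip 0.025226857226706815 yaw -6.996375746885012
(95, 40, 260) -> tool cm [ 28.51 -50.69   0.07]
(95, 40, 142) -> tool cm [ 28.51 -50.67  11.87]
```

Request:
apply_moves(
  motion=[
    {"tx": 1.9,"ty": -3.4,"jaw": -1},
    {"tx": 3.8,"ty": -6.8,"jaw": -1},
    {"tx": 5.7,"ty": -10.2,"jaw": -1},
    {"tx": 7.6,"ty": -13.6,"jaw": -1},
    {"tx": 9.5,"ty": -17,"jaw": -1},
  ],
)

```text
invalid input
```

Request:
apply_moves(
  motion=[
    {"tx": 1.9,"ty": -3.4,"jaw": -1},
    {"tx": 3.8,"ty": -6.8,"jaw": -1},
    {"tx": 5.7,"ty": -10.2,"jaw": -1},
    {"tx": 7.6,"ty": -13.6,"jaw": -1},
    {"tx": 9.5,"ty": -17,"jaw": -1},
  ],
)

```text
invalid input
```

Request:
apply_moves(
  motion=[
    {"tx": 1.9,"ty": -3.4,"jaw": -1},
    {"tx": 3.8,"ty": -6.8,"jaw": -1},
    {"tx": 5.7,"ty": -10.2,"jaw": -1},
    {"tx": 7.6,"ty": -13.6,"jaw": -1},
    {"tx": 9.5,"ty": -16.7,"jaw": -1},
  ],
)

```text
invalid input
```

```bash
python3 -c "
from m import *
plan((80,40,260),(80,40,142),(40,40,142))"
```

```text
t 0.5167 tcp in analyser mm [-192.7 -465.4  260.2] F [ 0.8  0.1 -0.7] grip 0.025226857226706815 yaw -6.996375746885012
(80, 40, 260) -> tool cm [ 27.01 -50.68   0.07]
(80, 40, 142) -> tool cm [ 27.01 -50.67  11.87]
(40, 40, 142) -> tool cm [ 23.01 -50.65  11.87]
```

All five fields are needed in every row.

Request:
apply_moves(
  motion=[
    {"tx": 1.9,"ty": -3.4,"tz": 0,"turn": 0,"jaw": -1},
    {"tx": 3.8,"ty": -6.8,"tz": 0,"turn": 0,"jaw": -1},
    {"tx": 5.7,"ty": -10.2,"tz": 0,"turn": 0,"jaw": -1},
    {"tx": 7.6,"ty": -13.6,"tz": 0,"turn": 0,"jaw": -1},
    {"tx": 9.5,"ty": -17,"tz": 0,"turn": 0,"jaw": -1},
  ],
)

```text
time_s: 0.93
position: [0.3899, -0.2074, 0.2603]
tool_rot: [[0.993, -0.122, -0.0], [-0.122, -0.993, 0.001], [-0.0, -0.001, -1.0]]
ft_force: [1.2, -0.5, 1.1]
grip_width: -0.0002
```

Request:
apply_moves(
  motion=[
    {"tx": 1.9,"ty": -3.4,"tz": 0,"turn": 0,"jaw": -1},
    {"tx": 3.8,"ty": -6.8,"tz": 0,"turn": 0,"jaw": -1},
    {"tx": 5.7,"ty": -10.2,"tz": 0,"turn": 0,"jaw": -1},
    {"tx": 7.6,"ty": -13.6,"tz": 0,"turn": 0,"jaw": -1},
    {"tx": 9.5,"ty": -17,"tz": 0,"turn": 0,"jaw": -1},
  ],
)

```text
time_s: 1.35
position: [0.5056, -0.0483, 0.2602]
tool_rot: [[0.993, -0.122, -0.001], [-0.122, -0.993, 0.001], [-0.001, -0.001, -1.0]]
ft_force: [0.4, -0.2, 0.4]
grip_width: -0.0003
```

Request:
apply_moves(
  motion=[
    {"tx": 1.9,"ty": -3.4,"tz": 0,"turn": 0,"jaw": -1},
    {"tx": 3.8,"ty": -6.8,"tz": 0,"turn": 0,"jaw": -1},
    {"tx": 5.7,"ty": -10.2,"tz": 0,"turn": 0,"jaw": -1},
    {"tx": 7.6,"ty": -13.6,"tz": 0,"turn": 0,"jaw": -1},
    {"tx": 9.5,"ty": -16.7,"tz": 0,"turn": 0,"jaw": -1},
  ],
)

```text
time_s: 1.77
position: [0.6209, 0.1082, 0.26]
tool_rot: [[0.993, -0.121, -0.001], [-0.121, -0.993, 0.001], [-0.002, -0.001, -1.0]]
ft_force: [1.0, -0.4, 0.7]
grip_width: 0.0002
```

```bash
python3 -c "
from m import *
plan((80,40,260),(80,40,142),(40,40,142))"
```

```text
t 1.7667 tcp in analyser mm [ 96.1  46.4 260. ] F [ 1.  -0.4  0.7] grip 0.00015078856233887602 yaw -6.950433548339418
(80, 40, 260) -> tool cm [-1.61  0.65  0.  ]
(80, 40, 142) -> tool cm [-1.59  0.67 11.8 ]
(40, 40, 142) -> tool cm [-5.59  0.68 11.81]
```

Request:
apply_moves(
  motion=[
    {"tx": -1,"ty": 0.6,"tz": 2.5,"turn": 0,"jaw": -1},
    {"tx": -1.6,"ty": 0.6,"tz": 5,"turn": 0,"jaw": -1},
    {"tx": -1.6,"ty": 0.6,"tz": 8,"turn": 0,"jaw": -1},
    {"tx": -1.6,"ty": 0.6,"tz": 11,"turn": 0,"jaw": -1},
    {"tx": -1.6,"ty": 0.6,"tz": 11.8,"turn": 0,"jaw": -1},
  ],
)

```text
time_s: 2.18
position: [0.602, 0.1045, 0.1372]
tool_rot: [[0.993, -0.121, -0.01], [-0.121, -0.993, 0.002], [-0.01, -0.0, -1.0]]
ft_force: [0.2, 0.0, -1.7]
grip_width: -0.0
```

```bash
python3 -c "
from m import *
for n in('side','top'):
    im,d=get_image(n);cv2.imwrite(f'pics/{n}1.png',im[...,::-1])
    a=im[195:275,240:350] if n=='top' else im[205:285,270:380]
    cv2.imwrite(f'pics/c{n}1.png',cv2.resize(a[...,::-1],None,fx=5,fy=5,interpolation=cv2.INTER_CUBIC))
a=cv2.imread('pics/ctop1.png');b=cv2.imread('pics/cside1.png')
cv2.imwrite('pics/crop1.png',cv2.resize(np.hstack([a,b]),(800,291)))
plan((50,40,142),(30,40,142))"
```

```text
t 2.2833 tcp in analyser mm [ 79.4  40.6 140.7] F [-0.5 -0.1  0.6] grip 0.0003772443425071396 yaw -6.956417146348764
(50, 40, 142) -> tool cm [-2.94  0.07 -0.12]
(30, 40, 142) -> tool cm [-4.94  0.08 -0.11]
```

View pics/crop1.png

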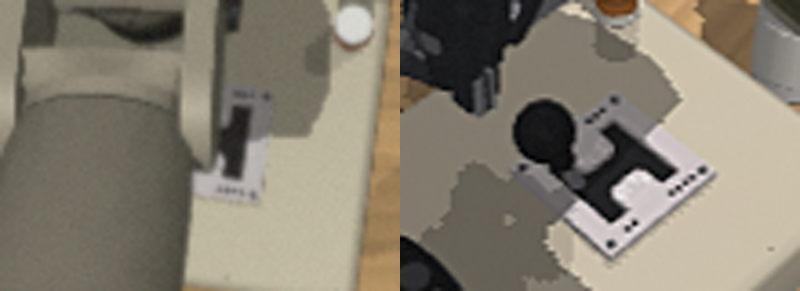

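The side view shows the closed tips at about (483,108) in the crop, beyond the knob at (545,130). The top view is hidden by the arm. Now I'll push toward the robot; contact should come near x = 52.

Request:
apply_moves(
  motion=[
    {"tx": -0.6,"ty": 0.1,"tz": -0.1,"turn": 0,"jaw": -1},
    {"tx": -1.2,"ty": 0.1,"tz": -0.1,"turn": 0,"jaw": -1},
    {"tx": -1.8,"ty": 0.1,"tz": -0.1,"turn": 0,"jaw": -1},
    {"tx": -2.4,"ty": 0.1,"tz": -0.1,"turn": 0,"jaw": -1},
    {"tx": -2.9,"ty": 0.1,"tz": -0.1,"turn": 0,"jaw": -1},
  ],
)

```text
time_s: 2.7
position: [0.574, 0.107, 0.1427]
tool_rot: [[0.993, -0.121, -0.004], [-0.121, -0.993, 0.002], [-0.004, -0.001, -1.0]]
ft_force: [1.1, 1.0, 0.6]
grip_width: -0.0001
```

Request:
apply_moves(
  motion=[
    {"tx": -0.4,"ty": 0,"tz": 0,"turn": 0,"jaw": -1},
    {"tx": -0.8,"ty": 0,"tz": 0,"turn": 0,"jaw": -1},
    {"tx": -1.2,"ty": 0,"tz": 0,"turn": 0,"jaw": -1},
    {"tx": -1.2,"ty": 0,"tz": 0,"turn": 0,"jaw": -1},
  ],
)

```text
time_s: 3.03
position: [0.5617, 0.1085, 0.1431]
tool_rot: [[0.993, -0.121, -0.003], [-0.121, -0.993, 0.001], [-0.004, -0.001, -1.0]]
ft_force: [2.1, 0.5, 1.4]
grip_width: -0.0003
```

```bash
cat >> m.py <<'E'
def side(tag):
    im,d=get_image('side');np.savez(f'pics/s{tag}',im=im,d=d)
    cv2.imwrite(f'pics/s{tag}.png',cv2.resize(im[205:315,270:410,::-1],None,fx=4,fy=4,interpolation=cv2.INTER_CUBIC))
def knobpix(x,y,a=-.31,b=0): # predicted centre of knob
    k=np.array([.13*np.sin(b),-.13*np.sin(a)*np.cos(b),.02+.13*np.cos(a)*np.cos(b)])
    return proj('side',G+RA@k)[0]
E
python3 -c "
from m import *
side('2')
for b in(-.1,0,.1,.17):print(b,knobpix(0,0,-.31,b),(knobpix(0,0,-.31,b)-[270,205])*4)
plan((30,40,142))"
```

```text
-0.1 [318.67184509 250.20906988] [194.68738035 180.8362795 ]
0 [314.30031174 246.52680753] [177.20124695 166.10723014]
0.1 [310.13396103 243.1634662 ] [160.53584411 152.6538648 ]
0.17 [307.36797725 241.01991615] [149.47190899 144.07966459]
t 3.0833 tcp in analyser mm [ 37.5  39.8 142.9] F [0.7 0.7 1.6] grip -0.00013350612496229198 yaw -6.941956921162807
(30, 40, 142) -> tool cm [-0.75 -0.01  0.09]
```

View pics/s2.png

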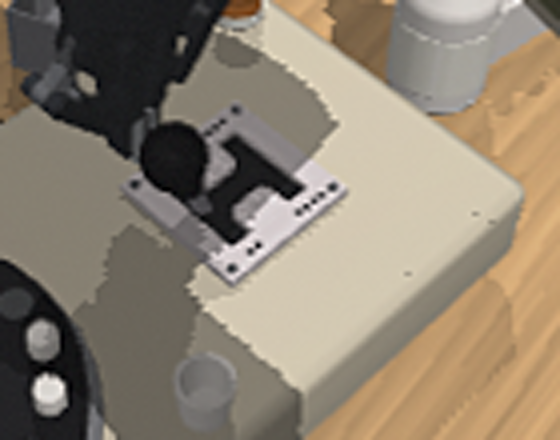

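The knob is at (174,160) in the crop, which fits stick_fore of about 0.06. It has about 7 mm left to the channel.

Request:
apply_moves(
  motion=[
    {"tx": -0.4,"ty": 0,"tz": 0,"turn": 0,"jaw": -1},
    {"tx": -0.75,"ty": 0,"tz": 0,"turn": 0,"jaw": -1},
    {"tx": -0.75,"ty": 0,"tz": 0,"turn": 0,"jaw": -1},
  ],
)

```text
time_s: 3.33
position: [0.5539, 0.1094, 0.1429]
tool_rot: [[0.993, -0.121, -0.004], [-0.121, -0.993, 0.001], [-0.004, -0.001, -1.0]]
ft_force: [2.0, 0.0, -0.1]
grip_width: 0.0001
```

```bash
python3 -c "
from m import *
plan((30,40,142),(60,40,142))
side('3')"
```

```text
t 3.3333 tcp in analyser mm [ 29.4  39.8 142.9] F [ 2.   0.  -0.1] grip 8.700803312412923e-05 yaw -6.938279827748886
(30, 40, 142) -> tool cm [ 0.06 -0.02  0.09]
(60, 40, 142) -> tool cm [ 3.06 -0.03  0.07]
```

View pics/s3.png

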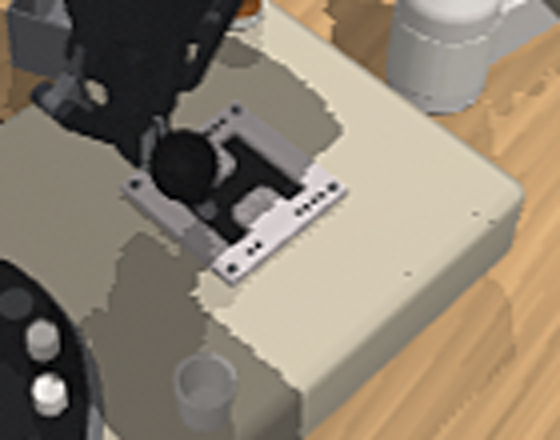

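The knob is now at (184,166), level with the cross channel, where I predicted (183,167). I'll back off and go round to its left side.

Request:
apply_moves(
  motion=[
    {"tx": 2.5,"ty": 0,"tz": 0,"turn": 0,"jaw": -1},
    {"tx": 2.5,"ty": -2,"tz": 0,"turn": 0,"jaw": -1},
    {"tx": 2.5,"ty": -5,"tz": 0,"turn": 0,"jaw": -1},
    {"tx": 0,"ty": -5,"tz": 0,"turn": 0,"jaw": -1},
    {"tx": -2.9,"ty": -5,"tz": 0,"turn": 0,"jaw": -1},
  ],
)

```text
time_s: 3.8
position: [0.531, 0.1634, 0.1418]
tool_rot: [[0.993, -0.12, -0.006], [-0.12, -0.993, 0.001], [-0.006, -0.001, -1.0]]
ft_force: [0.5, -0.2, -0.4]
grip_width: 0.0001
```

```bash
python3 -c "
from m import *
plan((0,74,142),(0,30,142),(0,-8,142))"
```

```text
t 3.8 tcp in analyser mm [  0.4  90.8 141.8] F [ 0.5 -0.2 -0.4] grip 5.82254446664091e-05 yaw -6.877955992507448
(0, 74, 142) -> tool cm [-0.03  1.68 -0.02]
(0, 30, 142) -> tool cm [-0.02  6.08 -0.02]
(0, -8, 142) -> tool cm [-0.01  9.88 -0.02]
```

Request:
apply_moves(
  motion=[
    {"tx": 0,"ty": 0.8,"tz": 0,"turn": 0,"jaw": -1},
    {"tx": 0,"ty": 1.6,"tz": 0,"turn": 0,"jaw": -1},
    {"tx": 0,"ty": 2.1,"tz": 0,"turn": 0,"jaw": -1},
    {"tx": 0,"ty": 2.6,"tz": 0,"turn": 0,"jaw": -1},
    {"tx": 0,"ty": 3.1,"tz": 0,"turn": 0,"jaw": -1},
  ],
)

```text
time_s: 4.22
position: [0.528, 0.1321, 0.142]
tool_rot: [[0.993, -0.121, -0.005], [-0.121, -0.993, 0.002], [-0.005, -0.001, -1.0]]
ft_force: [0.7, 3.3, 2.4]
grip_width: -0.0
```

Request:
apply_moves(
  motion=[
    {"tx": 0,"ty": 0.5,"tz": 0,"turn": 0,"jaw": -1},
    {"tx": 0,"ty": 1,"tz": 0,"turn": 0,"jaw": -1},
    {"tx": 0,"ty": 1.5,"tz": 0,"turn": 0,"jaw": -1},
    {"tx": 0,"ty": 2,"tz": 0,"turn": 0,"jaw": -1},
    {"tx": 0,"ty": 2.5,"tz": 0,"turn": 0,"jaw": -1},
  ],
)

```text
time_s: 4.63
position: [0.525, 0.1067, 0.1419]
tool_rot: [[0.993, -0.121, -0.005], [-0.121, -0.993, 0.002], [-0.005, -0.001, -1.0]]
ft_force: [-0.5, 2.4, 1.8]
grip_width: -0.0001
```

```bash
python3 -c "
from m import *
plan((0,-4,142),(0,-8,142))
side('4')"
```

```text
t 4.6333 tcp in analyser mm [  1.1  33.8 141.9] F [-0.5  2.4  1.8] grip -0.00014085645534908534 yaw -6.933801036259985
(0, -4, 142) -> tool cm [-0.09  3.78 -0.01]
(0, -8, 142) -> tool cm [-0.09  4.18 -0.01]
```

View pics/s4.png

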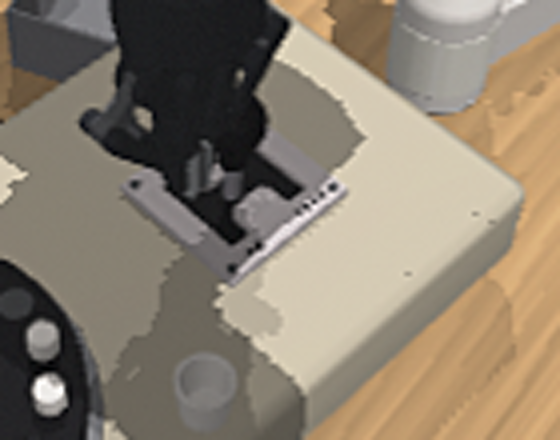

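The rod is at (232,183), mid-channel, and the push force is steady at 2–3 N. I'll carry on to the right.

Request:
apply_moves(
  motion=[
    {"tx": -0.1,"ty": 0.6,"tz": 0,"turn": 0,"jaw": -1},
    {"tx": -0.1,"ty": 1.2,"tz": 0,"turn": 0,"jaw": -1},
    {"tx": -0.1,"ty": 1.8,"tz": 0,"turn": 0,"jaw": -1},
    {"tx": -0.1,"ty": 2.4,"tz": 0,"turn": 0,"jaw": -1},
    {"tx": -0.1,"ty": 3.0,"tz": 0,"turn": 0,"jaw": -1},
  ],
)

```text
time_s: 5.1
position: [0.5201, 0.0757, 0.1418]
tool_rot: [[0.993, -0.121, -0.006], [-0.121, -0.993, 0.002], [-0.006, -0.001, -1.0]]
ft_force: [0.3, 1.7, -1.4]
grip_width: 0.0002
```

Request:
apply_moves(
  motion=[
    {"tx": 0,"ty": 0.4,"tz": 0,"turn": 0,"jaw": -1},
    {"tx": 0,"ty": 0.8,"tz": 0,"turn": 0,"jaw": -1},
    {"tx": 0,"ty": 1.1,"tz": 0,"turn": 0,"jaw": -1},
    {"tx": 0,"ty": 1.1,"tz": 0,"turn": 0,"jaw": -1},
  ],
)

```text
time_s: 5.43
position: [0.5185, 0.0643, 0.1416]
tool_rot: [[0.993, -0.122, -0.006], [-0.122, -0.993, 0.002], [-0.007, -0.001, -1.0]]
ft_force: [0.7, 2.4, -1.8]
grip_width: 0.0002
```

```bash
python3 -c "
from m import *
plan((0,-10,142),(0,30,142))
side('5')"
```

```text
t 5.4333 tcp in analyser mm [ -0.4  -9.1 141.6] F [ 0.7  2.4 -1.8] grip 0.00017563690608133597 yaw -6.9926543841224875
(0, -10, 142) -> tool cm [ 0.04  0.09 -0.04]
(0, 30, 142) -> tool cm [ 0.02 -3.91 -0.04]
```

View pics/s5.png

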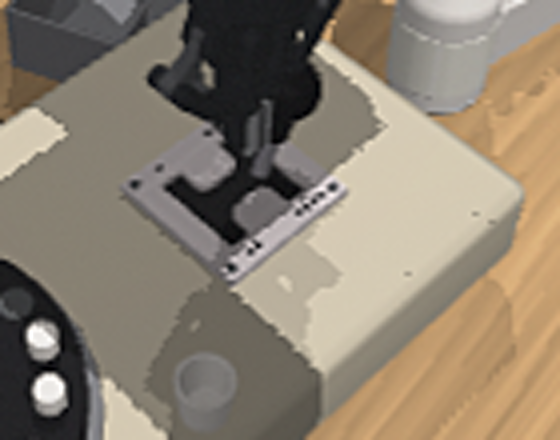

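The tips are at TCP y = -9 with the knob hidden behind them, and there is no wall force yet. I'll push in small steps until the force rises at the right-hand wall.

Request:
apply_moves(
  motion=[
    {"tx": 0,"ty": 0.2,"tz": 0,"turn": 0,"jaw": -1},
    {"tx": 0,"ty": 0.3,"tz": 0,"turn": 0,"jaw": -1},
    {"tx": 0,"ty": 0.3,"tz": 0,"turn": 0,"jaw": -1},
  ],
)

```text
time_s: 5.73
position: [0.5182, 0.0615, 0.1416]
tool_rot: [[0.993, -0.122, -0.007], [-0.122, -0.993, 0.002], [-0.007, -0.001, -1.0]]
ft_force: [0.3, 1.7, -1.4]
grip_width: -0.0
```

Request:
apply_moves(
  motion=[
    {"tx": 0,"ty": 0.2,"tz": 0,"turn": 0,"jaw": -1},
    {"tx": 0,"ty": 0.3,"tz": 0,"turn": 0,"jaw": -1},
    {"tx": 0,"ty": 0.3,"tz": 0,"turn": 0,"jaw": -1},
  ],
)

```text
time_s: 5.98
position: [0.5177, 0.0595, 0.1413]
tool_rot: [[0.993, -0.121, -0.007], [-0.121, -0.993, 0.004], [-0.007, -0.003, -1.0]]
ft_force: [2.9, 8.4, -3.3]
grip_width: 0.0002
```

Contact with the wall is confirmed: the force jumped to 8.4 N. Now round to the near side.

Request:
apply_moves(
  motion=[
    {"tx": 0,"ty": -2.5,"tz": 0,"turn": 0,"jaw": -1},
    {"tx": -2,"ty": -2.5,"tz": 0,"turn": 0,"jaw": -1},
    {"tx": -5,"ty": -2.5,"tz": 0,"turn": 0,"jaw": -1},
    {"tx": -5,"ty": 0,"tz": 0,"turn": 0,"jaw": -1},
    {"tx": -5,"ty": 2.8,"tz": 0,"turn": 0,"jaw": -1},
  ],
)

```text
time_s: 6.4
position: [0.4636, 0.0383, 0.142]
tool_rot: [[0.993, -0.118, -0.006], [-0.118, -0.993, 0.003], [-0.007, -0.003, -1.0]]
ft_force: [0.6, -0.5, 0.3]
grip_width: 0.0001
```

```bash
python3 -c "
from m import *
plan((-30,-42,141),(11,-42,141))
side('6')"
```

```text
t 6.4 tcp in analyser mm [-51.9 -41.4 142. ] F [ 0.6 -0.5  0.3] grip 0.00011480524125881221 yaw -6.764199774484596
(-30, -42, 141) -> tool cm [2.19 0.06 0.08]
(11, -42, 141) -> tool cm [6.29 0.06 0.06]
```

View pics/s6.png

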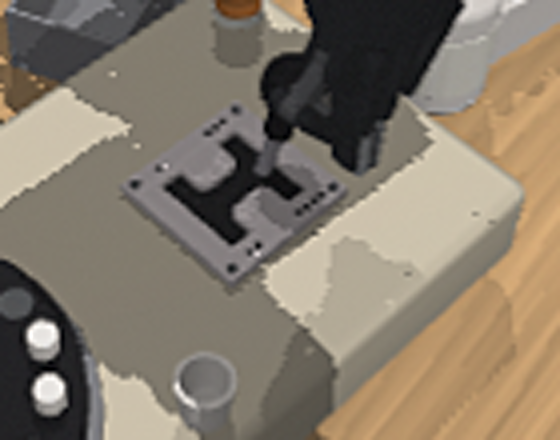

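The rod is at (266,160), at the right end of the channel, with the knob at (291,85) and the tips on its near side. I'll push forward.

Request:
apply_moves(
  motion=[
    {"tx": 0.8,"ty": 0,"tz": 0.1,"turn": 0,"jaw": -1},
    {"tx": 1.6,"ty": 0,"tz": 0.1,"turn": 0,"jaw": -1},
    {"tx": 2.2,"ty": 0,"tz": 0.1,"turn": 0,"jaw": -1},
    {"tx": 2.8,"ty": 0,"tz": 0.1,"turn": 0,"jaw": -1},
    {"tx": 3.4,"ty": 0,"tz": 0.1,"turn": 0,"jaw": -1},
  ],
)

```text
time_s: 6.87
position: [0.4983, 0.0302, 0.1405]
tool_rot: [[0.993, -0.12, -0.007], [-0.12, -0.993, 0.001], [-0.007, -0.001, -1.0]]
ft_force: [-2.7, -0.3, 1.4]
grip_width: -0.0001
```

Request:
apply_moves(
  motion=[
    {"tx": 0.5,"ty": 0,"tz": 0,"turn": 0,"jaw": -1},
    {"tx": 1,"ty": 0,"tz": 0,"turn": 0,"jaw": -1},
    {"tx": 1.5,"ty": 0,"tz": 0,"turn": 0,"jaw": -1},
    {"tx": 2,"ty": 0,"tz": 0,"turn": 0,"jaw": -1},
    {"tx": 2.3,"ty": 0,"tz": 0,"turn": 0,"jaw": -1},
  ],
)

```text
time_s: 7.28
position: [0.5215, 0.0276, 0.14]
tool_rot: [[0.993, -0.12, -0.008], [-0.12, -0.993, 0.002], [-0.008, -0.001, -1.0]]
ft_force: [-2.7, 1.3, -1.5]
grip_width: 0.0
```

```bash
python3 -c "
from m import *
plan((11,-42,141))"
```

```text
t 7.2833 tcp in analyser mm [  6.8 -45.2 140. ] F [-2.7  1.3 -1.5] grip 3.372284016272779e-05 yaw -6.887956225505627
(11, -42, 141) -> tool cm [ 0.42 -0.32 -0.1 ]
```

Request:
apply_moves(
  motion=[
    {"tx": 0.3,"ty": -0.1,"tz": 0,"turn": 0,"jaw": -1},
    {"tx": 0.5,"ty": -0.1,"tz": 0,"turn": 0,"jaw": -1},
    {"tx": 0.5,"ty": -0.1,"tz": 0,"turn": 0,"jaw": -1},
  ],
)

```text
time_s: 7.53
position: [0.5257, 0.0279, 0.1396]
tool_rot: [[0.993, -0.12, -0.012], [-0.12, -0.993, 0.002], [-0.012, -0.0, -1.0]]
ft_force: [-7.4, -1.5, -0.2]
grip_width: 0.0002
```

Request:
apply_moves(
  motion=[
    {"tx": 0.2,"ty": 0,"tz": 0,"turn": 0,"jaw": -1},
    {"tx": 0.2,"ty": 0,"tz": 0,"turn": 0,"jaw": -1},
    {"tx": 0.2,"ty": 0,"tz": 0,"turn": 0,"jaw": -1},
  ],
)

```text
time_s: 7.78
position: [0.5261, 0.0278, 0.1394]
tool_rot: [[0.993, -0.12, -0.016], [-0.12, -0.993, 0.002], [-0.016, 0.0, -1.0]]
ft_force: [-10.7, -1.2, 4.3]
grip_width: 0.0001
```

The stop is felt: the force rose to 10.7 N with almost no motion, at TCP x of about 11 as predicted. I'll back off and clear the stick.

Request:
apply_moves(
  motion=[
    {"tx": -2,"ty": 0,"tz": 0,"turn": 0,"jaw": -1},
    {"tx": -5,"ty": 0,"tz": 0,"turn": 0,"jaw": -1},
    {"tx": -8,"ty": 1,"tz": -3,"turn": 0,"jaw": -1},
    {"tx": -8,"ty": 4,"tz": -6,"turn": 0,"jaw": -1},
    {"tx": -8,"ty": 7,"tz": -9,"turn": 0,"jaw": -1},
  ],
)

```text
time_s: 8.2
position: [0.439, -0.0302, 0.2304]
tool_rot: [[0.993, -0.117, -0.015], [-0.117, -0.993, 0.001], [-0.015, 0.0, -1.0]]
ft_force: [1.5, 0.1, 1.1]
grip_width: -0.0004
```

Request:
apply_moves(
  motion=[
    {"tx": 0,"ty": 4,"tz": 0,"turn": 0,"jaw": -1},
    {"tx": 0,"ty": 8,"tz": 0,"turn": 0,"jaw": -1},
    {"tx": 0,"ty": 12,"tz": 0,"turn": 0,"jaw": -1},
    {"tx": 0,"ty": 12,"tz": 0,"turn": 0,"jaw": -1},
    {"tx": 0,"ty": 12,"tz": 0,"turn": 0,"jaw": -1},
  ],
)

```text
time_s: 8.62
position: [0.4252, -0.1513, 0.2308]
tool_rot: [[0.993, -0.121, -0.013], [-0.121, -0.993, 0.001], [-0.013, 0.001, -1.0]]
ft_force: [-0.3, 0.3, -0.0]
grip_width: 0.0
```

```bash
python3 -c "
from m import *
side('7');im,d=get_image('top');b=im[160:280,240:400,::-1]
a=cv2.imread('pics/s7.png');cv2.imwrite('pics/f7.png',cv2.resize(np.hstack([cv2.resize(a,(480,377)),cv2.resize(b,(502,377))]),(800,307)))
plan()
print('pred side crop', (knobpix(0,0,.31,.32)-[270,205])*4+[6,1])"
```

```text
t 8.7167 tcp in analyser mm [ -68.1 -231.9  230.7] F [ 0.1  0.3 -0.2] grip -6.911130314703788e-05 yaw -6.729191498421615
pred side crop [232.05478865  58.33705928]
```

View pics/f7.png

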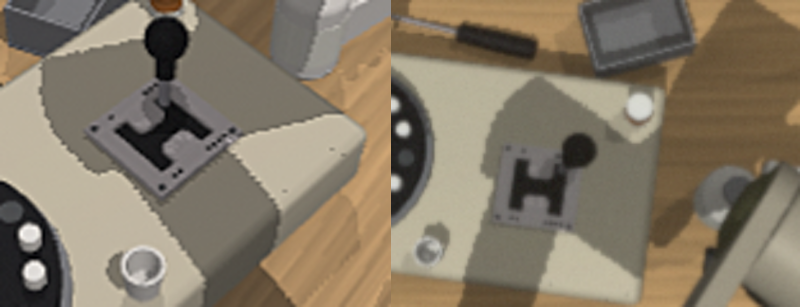

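The knob is at (238,56) in the side crop, against a prediction of (232,58) for home. The top view shows the rod at the far end of the right slot. The cup, vial, bottle, box and screwdriver look unmoved, and the arm is clear.

```bash
python3 -c "
from h import *
print(close_job())"
```

```text
the job is handed in; nothing more can be done
None
```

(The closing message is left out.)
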